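# Pump up the glass lifter on the mirror

### The job

Before the framed mirror can be carried off, prime the suction lifter that stands on its glass: push the wide cap of the pump plunger down and let it spring back up, again and again, until the slim indicator pin beside it stands fully out. Work only the plunger, do not pull it upwards and do not touch the pin; leave the tape roll, jar, screwdriver and carton where they are, and finish with the plunger let go and back up.

Things in the scene. Friction and masses are not known exactly. Their poses are not given: they have to be found in the camera images.
- plunger_top (a point): Centre of the top face of the pump plunger's cap, a round black mushroom cap 42 mm across and 14 mm thick on a 20 mm steel stem, on the vertical axis of the lifter. z up; x points towards the indicator pin, which stands 48 mm along it. At rest it stands 135 mm above the glass (151 mm above the bench) and is pushed straight down, at most 30 mm. The pump barrel below the cap is 56 mm across and its top is 85 mm above the glass.
- plunger_press (a joint): How far the plunger is pushed down, in m: 0 at rest, 0.030 at its bottom stop (negative when pulled up). A spring of 300 N/m (about 10 N at the bottom) brings it back when it is let go. Only long strokes move the pin: push to within 3 mm of the stop, then let it come back to within 3 mm of rest.
- pin_out (a joint): How far the indicator pin stands out of its hole, in m; starts between 0 and 0.014. Each full stroke ratchets it up (the first by 3 to 9 mm, the following by 6 mm) until it is fully out at 0.030 to 0.032; then more strokes change nothing. Between strokes friction holds it (it may settle by 1 mm).
- pin_tip (a point): Centre of the top of the indicator pin, a plain steel pin 10 mm across with a 13 mm head, beside the plunger. 56 mm above the glass when fully in, 88 mm when fully out.
- pin: The indicator pin; origin under its head, on its axis, 52 mm above the glass when fully in.
- lifter: The suction lifter, stuck fast to the glass: a black rubber cup 156 mm across, a grey pump barrel in the middle, a grey boss for the pin 48 mm along its +x, and a black carrying bar across its -x side (52 mm from the axis, up to 65 mm high). Origin at the centre of its underside, on the glass.
- mirror: Framed mirror lying flat, fixed, 360 x 520 mm (x by y), dark wooden frame 24 mm wide and 22 mm high, glass face 16 mm above the bench. Origin under its centre, on the bench.
- tape_roll: Bystander: cardboard-coloured roll, 90 mm across, 40 mm high, lying on the glass. Origin at the centre of its underside.
- polish_jar: Bystander: amber glass jar, 60 mm across, 75 mm high, standing on the glass. Origin at the centre of its underside.
- screwdriver: Bystander: screwdriver with a wooden handle lying on the bench beside the mirror. Origin under its middle.
- carton: Bystander: small cardboard box 90 x 60 x 70 mm standing on the bench beside the mirror. Origin at the centre of its underside.

How it is judged:
On the way, in this order (a step that is already met when the one before it is completed fails the run):
1. the plunger is pushed well down (more than 22 mm) (value of joint plunger_press above 0.022 m), for 0.02 s.
2. it is let back up (within 4 mm of rest) (value of joint plunger_press below 0.004 m), for 0.02 s.
3. it is pushed well down a second time (value of joint plunger_press above 0.022 m), for 0.02 s.
4. the indicator pin stands fully out (more than 28 of its 32 mm) (value of joint pin_out above 0.028 m), for 0.2 s.
At the end, for the whole second after the job is handed in: The indicator pin stands out more than 28 mm (fully out is 30 to 32 mm), the plunger is back up within 4 mm of rest, and the four bystanders are within 20 mm of where they were (value of joint pin_out above 0.028 m and value of joint plunger_press below 0.004 m and distance of each of tape_roll, polish_jar, screwdriver, carton from where it was at the start of the episode below 0.02 m); the robot touches nothing.
It fails at once if the indicator pin is touched by the robot (more than 0.5 N) (contact force between any of the fingers, the arm and pin above 0.5 N).
It fails at once if the plunger is pulled up more than 5 mm above rest (value of joint plunger_press below -0.005 m).
It fails at once if a bystander is moved more than 20 mm or lifted (distance of any of tape_roll, polish_jar, screwdriver, carton from where it was at the start of the episode above 0.02 m).
It also fails if it takes over 45 s, if anything falls off the work surface, if the arm or the gripper's body presses on something with over 40 N, if the wrist force passes 120 N, or if a joint passes its speed limit or range.

### The arm

A 6-joint arm with a two-finger parallel gripper is mounted at the origin on the work surface. World frame = base frame: x ahead of the robot, y to its left, z up, the work surface at z = 0. Lengths are in m, angles in rad, forces in N, time in s.
With the tool pointing down it reaches from about 0.35 to 0.875 m from the base axis. Payload 4.2 kg.
Tool frame: the origin (TCP) lies at the very end of the fingers, on their centre line; the grasp point (between the pads) lies 19 mm behind it; z points along the fingers, x is the direction in which the jaws open and shut, and the axes are right-handed (so a half turn about z gives the same grasp; the last joint's range is limited). The gripper opens to 85 mm and grips with 20 to 120 N. Pads are 22 mm wide; open, the fingers measure 114 mm over their backs; the gripper's body (76 mm by 85 mm) begins 54 mm behind the grasp point. The pads swing forward as they close: fully open they stand 13 mm farther back than shut.
Start: joints at [1.444, 0.385, 0.008, 0, -1.194, -0.259], TCP at [0.235, 0.579, 0.231] pointing down, gripper open.
Joint ranges: [-3.14, 3.14], [-1.21, 2.06], [-1.07, 1.41], [-3.16, 2.05], [-2.99, -0.16], [-3.1, 3.1]. Speed limits (rad/s): [2.79, 2.79, 3.14, 3.14, 3.14, 3.14].

### API

Orientations are given as a unit quaternion [x, y, z, w].
In Python, from cell import sense, read_camera, close_job, masks_of gives the robot as it stands. The module is installed in compiled form; this text tells all that it offers.
- The arm moves only by the tool drive_tool, never from a script. Its argument "commands" is a list that holds one entry, the list of rows, each a list of 5 numbers: the shift along the tool's x, y, z in cm, then the turn about the tool's z in rad, then the closure, from 0 (fully open) to 1 (shut). In form: [[[x, y, z, roll, claw], ...]]. A call has 1 to 20 rows; each row shifts and turns the commanded pose from where the row before left it, along the tool's axes as they then stand; what a row does not reach is not made up. A row lasts 1/12 s, in which the tool goes at most 41.7 mm and 7.16 degrees, less where a joint would pass 70% of its speed; a pose out of reach is approached as far as the arm can. A call with a gripper value outside its range is refused whole. The fingers move at their own pace and stop on an object; "force" is the grip in N (left out, the last holds). Time passes only in rows, so rows that do not move let the fingers close. It gives the time, the measured TCP pose, the force and the opening at its end, in the units of the state.
- sense(): the state, without advancing time (a new reading comes with each control period).
- read_camera(name): name is "side" or "top" or "wrist"; returns a dict with "image" (384x512x3 uint8, red, green, blue), "fx", "fy", "cx", "cy" (pixels), "k1" (the pictures are not rectified: a ray, as slopes to the right and down, at radius r is drawn at 1 + k1 r^2 times it, then the intrinsics apply), "R" (3x3) and "t" (3): a world point X has camera coordinates R X + t; the wrist camera has in their place "mount" (4x4, takes a point from camera to tool coordinates, whose origin is the TCP and whose axes are the tool frame's). Camera axes: x right, y down, z forward; pixel columns grow to the right and rows downward; lengths in m; the calibration is good to about 2 mm. A picture is of the moment at which its call begins: read the wrist's pose just before it. There is no depth.
- close_job(): hands the job in, once; it reports no verdict.
Trained networks look in the newest picture that a camera, given by its name, has taken for a name from the list of things; names that differ only in an ending like _2 or _b are one class to them, and where a whole thing is asked for, a point or a joint stands for the part that bears it (a point fixed in the world has none). Each returns a list of dicts, best first, with "score" (0 to 1); they miss things now and then, are a little off and sometimes report something else, mostly with a low value. They report only what shows in the picture. A call takes as long as a camera call.
- masks_of(target, camera): "region" (384x512 bool, what is visible of it) and "extent" ([left, top, right, bottom] in pixels, round what is visible of it).
The state is a dict: "clock": time; "joints": joint angles; "qd": joint speeds; "tau": joint torques, N m; "tool_pos": TCP position; "ee_rot": TCP orientation; "force": force on the tool from outside, world axes, zero at the start; "moment": the same for the moment, N m; "width": opening from 0.0 (shut) to 1.0 (fully open).
Only numpy, scipy, OpenCV 4.12 (cv2) and the standard library are available. Lean on these libraries where they do the work, as an engineer would, in place of code of your own. Each camera call takes 0.05 s, during which the arm holds its last target.

## Working session

There is one attempt and no reset: what is moved stays moved. The work goes in short steps, Python scripts to look and compute and a tool call to move; the robot and the scene stay as the last step left them, time stands still between calls to the robot, and variables do not carry over. Pictures are saved under pics/ and viewed, and the job is handed in when it is done.

Besides the shell and the picture viewer there is one more tool, called after "Call:" by a JSON object that holds its "name" and its "arguments", one argument or row to a line. drive_tool: Moves the arm, as the interface text tells. Its arguments: {"type":"object","properties":{"commands":{"type":"array","items":{"type":"array","items":{"type":"array","items":{"type":"number"}}}},"force":{"type":"number"}},"required":["commands"]}

```bash
mkdir -p pics
cat > h.py <<'E'
import numpy as np, cv2
from cell import *
from scipy.spatial.transform import Rotation as Ro
E
python3 - <<'E'
from h import *
s=sense();print(s)
for n in ("side","top","wrist"):
    c=read_camera(n);cv2.imwrite(f"pics/{n}0.png",c["image"][:,:,::-1])
    print(n,{k:np.round(v,4).tolist() for k,v in c.items() if k!="image"})
    np.save(n+"0.npy",c,allow_pickle=True)
    for t in ("plunger_top","pin","lifter","mirror"):
        print(n,t,[(round(m["score"],2),m["extent"]) for m in masks_of(t,n)][:2])
E
```

```text
{'clock': 0.0, 'joints': array([ 1.44363605e+00,  3.85570739e-01,  6.61251413e-03, -5.02865369e-04,
       -1.19397373e+00, -2.58588568e-01]), 'qd': array([ 0.0012976 ,  0.000616  ,  0.00050398,  0.0010127 ,  0.00067745,
       -0.00063274]), 'tau': array([-1.04286278e-04, -3.92285943e+01,  1.88402259e+01,  4.18636411e+00,
       -4.56016656e-03,  9.88057636e-08]), 'tool_pos': array([0.23492657, 0.57853838, 0.23020723]), 'ee_rot': array([-5.58379036e-01,  8.29585232e-01, -6.48971739e-04, -8.79585556e-04]), 'force': array([ 0.55511212,  0.04975547, -0.05387176]), 'moment': array([-0.02036163, -0.01599844, -0.01085627]), 'width': 0.9970346252607775}
side {'fx': 354.8708, 'fy': 354.8708, 'cx': 249.5016, 'cy': 184.8102, 'k1': -0.0034, 'R': [[0.9443, -0.3288, -0.0135], [-0.1956, -0.5279, -0.8264], [0.2646, 0.783, -0.5629]], 't': [-0.5201, 0.2166, 0.9333]}
side plunger_top [(0.69, [235.4, 166.9, 249.4, 183.8]), (0.62, [216.8, 164.7, 266.0, 219.7])]
side pin []
side lifter [(0.72, [216.7, 166.0, 267.7, 219.4])]
side mirror []
top {'fx': 357.2861, 'fy': 357.2861, 'cx': 255.6043, 'cy': 193.6581, 'k1': -0.0904, 'R': [[-0.0028, -1.0, 0.0067], [-0.9944, 0.002, -0.1057], [0.1057, -0.007, -0.9944]], 't': [0.0008, 0.5799, 1.3259]}
top plunger_top [(0.4, [233.6, 195.1, 245.9, 205.9])]
top pin []
top lifter [(0.63, [224.1, 183.2, 260.3, 222.3]), (0.2, [111.6, 197.5, 141.6, 225.8])]
top mirror [(0.69, [175.4, 154.4, 315.8, 255.1])]
wrist {'fx': 282.1031, 'fy': 282.1031, 'cx': 257.2453, 'cy': 188.8216, 'k1': -0.0327, 'mount': [[1.0, 0.0001, -0.0, 0.0001], [-0.0001, 0.9594, 0.282, -0.0732], [0.0, -0.282, 0.9594, -0.1425], [0.0, 0.0, 0.0, 1.0]]}
wrist plunger_top []
wrist pin []
wrist lifter []
wrist mirror []
```

Run:
```python
from h import *
a=cv2.imread("pics/side0.png");b=cv2.imread("pics/top0.png")
cv2.imwrite("pics/sz.png",cv2.resize(a[140:260,170:330],None,fx=5,fy=5,interpolation=cv2.INTER_CUBIC))
cv2.imwrite("pics/tz.png",cv2.resize(b[145:265,165:325],None,fx=5,fy=5,interpolation=cv2.INTER_CUBIC))
```

```text
(no output)
```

View pics/side0.png

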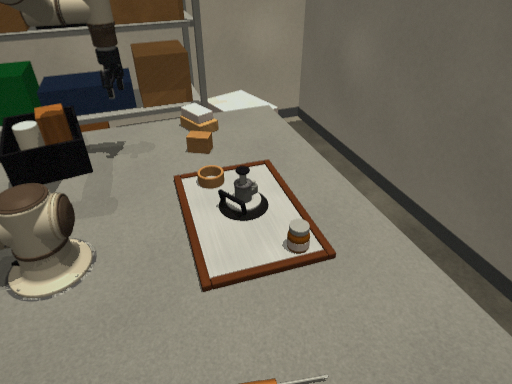

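```bash
sleep 1
```

```text
(no output)
```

View pics/sz.png

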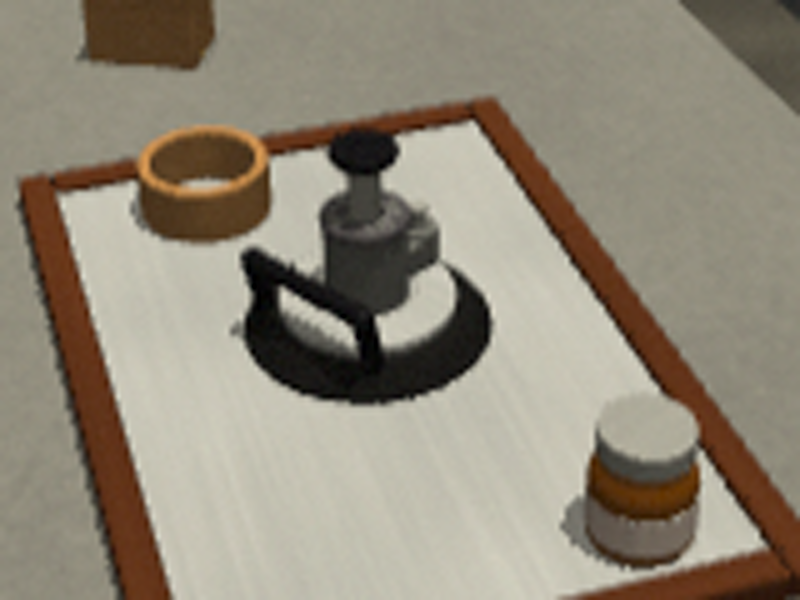

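View pics/tz.png

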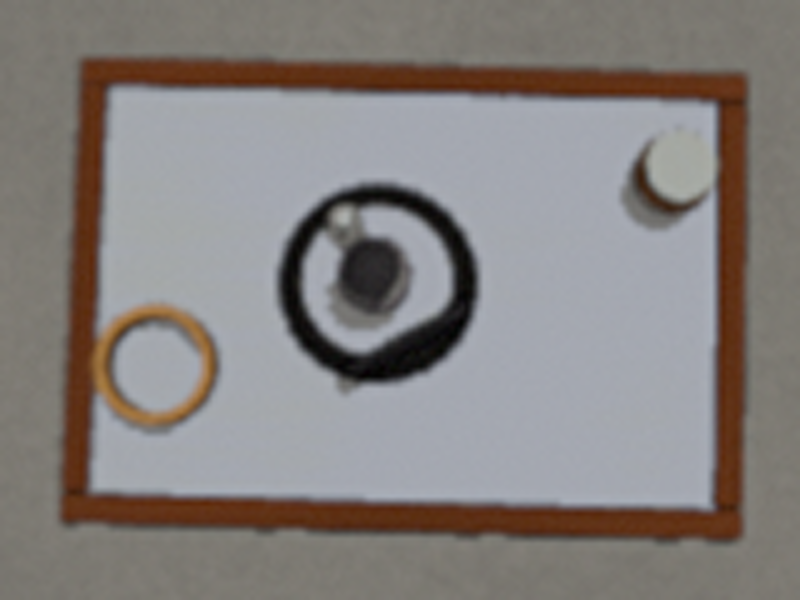

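The side view shows the cap at about (242.8, 169.3). The top view shows the cap at (239.7, 199.3) and the pin at (233.5, 189.3), up-left of the cap.

```bash
cat >> h.py <<'E'
def ray(c,u,v,pose=None):
    x=np.array([(u-c["cx"])/c["fx"],(v-c["cy"])/c["fy"]]);p=x.copy()
    for _ in range(20): p=x/(1+c["k1"]*(p@p))
    d=np.array([*p,1.])
    if "mount" in c:
        R=Ro.from_quat(pose["ee_rot"]).as_matrix();M=c["mount"]
        return R@M[:3,3]+pose["tool_pos"],R@M[:3,:3]@d
    return -c["R"].T@c["t"],c["R"].T@d
def atz(c,u,v,z,pose=None):
    o,d=ray(c,u,v,pose);return o+d*(z-o[2])/d[2]
def proj(c,X,pose=None):
    if "mount" in c:
        R=Ro.from_quat(pose["ee_rot"]).as_matrix();M=c["mount"]
        q=M[:3,:3].T@(R.T@(X-pose["tool_pos"])-M[:3,3])
    else: q=c["R"]@X+c["t"]
    s=q[:2]/q[2];s=s*(1+c["k1"]*(s@s));return s[0]*c["fx"]+c["cx"],s[1]*c["fy"]+c["cy"]
E
python3 - <<'E'
from h import *
T=np.load("top0.npy",allow_pickle=True).item();S=np.load("side0.npy",allow_pickle=True).item()
print("cap top",atz(T,239.7,199.3,.151),"side",atz(S,242.8,169.0,.151))
for z in(.072,.086):print("pin",atz(T,233.5,189.3,z))
# cup outline centre, zoom (379,282)
print("cup",atz(T,240.7,201.3,.02))
for n,(u,v),z in(("tape",(155,366),.056),("jar",(680,165),.091)):print(n,atz(T,165+u/5,145+v/5,z))
s=sense();print(Ro.from_quat(s["ee_rot"]).as_matrix().round(3))
E
```

```text
cap top [0.54765275 0.05521636 0.151     ] side [0.55201998 0.05698977 0.151     ]
pin [0.59184421 0.08112185 0.072     ]
pin [0.59018152 0.08034819 0.086     ]
cup [0.55182475 0.05632692 0.02      ]
tape [0.48622148 0.22072249 0.056     ]
jar [ 0.63069455 -0.16618879  0.091     ]
[[-0.376 -0.926 -0.   ]
 [-0.926  0.376  0.   ]
 [-0.     0.    -1.   ]]
```

Call:
{"name": "drive_tool", "arguments": {
  "commands": [
    [[2.03,-2.71,0,0,1],[2.03,-2.71,0,0,1],[2.03,-2.71,0,0,1],[2.03,-2.71,0,0,1],[2.03,-2.71,0,0,1],[2.03,-2.71,0,0,1],[2.03,-2.71,0,0,1],[2.03,-2.71,0,0,1],[2.03,-2.71,0,0,1],[2.03,-2.71,0,0,1],[2.03,-2.71,0,0,1],[2.03,-2.71,0,0,1],[2.03,-2.71,0,0,1],[2.03,-2.71,0,0,1],[2.03,-2.71,0,0,1],[2.03,-2.71,0,0,1],[2.03,-2.71,0,0,1],[2.03,-2.71,0,0,1],[0,0,0,0,1],[0,0,0,0,1]]
  ],
  "force": 40
}}

```text
clock: 2.42
tool_pos: [0.5501, 0.0554, 0.231]
ee_rot: [-0.557, 0.831, 0.0, -0.0]
force: [-0.9, 0.1, -0.4]
width: 0.0
```

Run:
```python
from h import *
s=sense();print(s["clock"],s["tool_pos"],s["ee_rot"],s["width"],s["force"])
for n in ("wrist","side"):
    s=sense();c=read_camera(n);cv2.imwrite(f"pics/{n}1.png",c["image"][:,:,::-1]);np.save(n+"1.npy",{**c,"pose":s},allow_pickle=True)
    for t in("plunger_top","pin"):print(n,t,[(round(m["score"],2),m["extent"]) for m in masks_of(t,n)][:2])
    for X in([.55,.056,.151],[.591,.081,.072]):print(proj(c,np.array(X),s))
a=cv2.imread("pics/side1.png")
cv2.imwrite("pics/sz1.png",cv2.resize(a[120:220,180:310],None,fx=6,fy=6,interpolation=cv2.INTER_CUBIC))
```

```text
2.4167 [0.55011995 0.05536104 0.23097195] [-5.56992237e-01  8.30517666e-01  7.40533925e-05 -2.22794162e-04] 0.0002163313668376815 [-0.89975032  0.08899386 -0.36821135]
wrist plunger_top [(0.7, [225.8, 170.0, 275.3, 218.2])]
wrist pin [(0.45, [214.9, 142.0, 224.6, 155.2])]
(np.float64(256.4369159365936), np.float64(198.23701273094824))
(np.float64(220.50034737966558), np.float64(149.84035917313867))
side plunger_top [(0.56, [236.7, 165.9, 250.7, 181.3]), (0.15, [198.6, 163.6, 222.1, 187.4])]
side pin []
(np.float64(242.25052502527518), np.float64(169.29389471282477))
(np.float64(252.8057257091892), np.float64(184.39427517598574))
```

```bash
ls pics
```

```text
side0.png
side1.png
sz.png
sz1.png
top0.png
tz.png
wrist0.png
wrist1.png
```

View pics/wrist1.png

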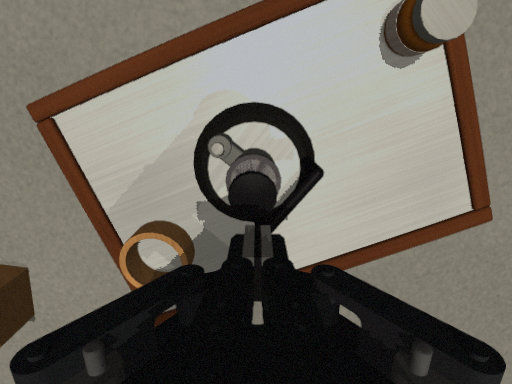

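View pics/sz1.png

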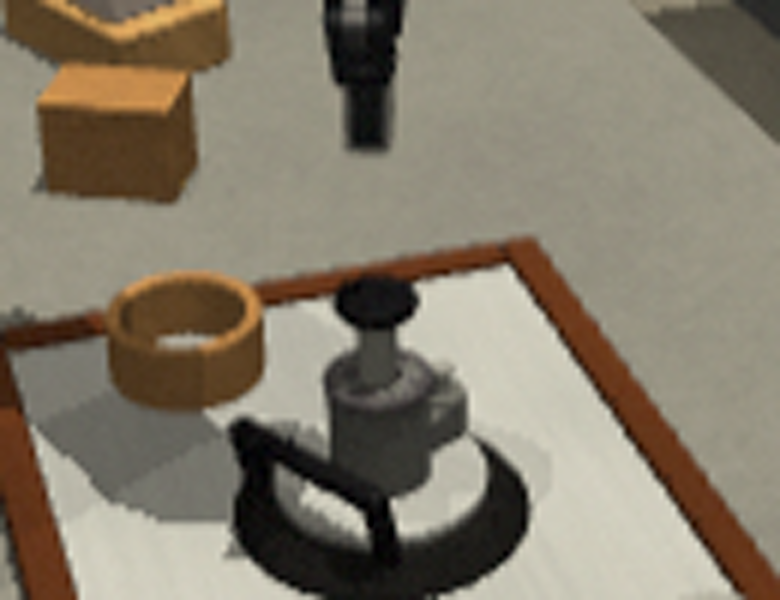

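The wrist view shows the cap at about (252, 196) and the pin head at (219, 147). The cap is about 3 mm off in tool −x from the TCP's line, which agrees with the side view, so I'll correct and press.

Call:
{"name": "drive_tool", "arguments": {
  "commands": [
    [[-0.3,-0.1,2,0,1],[0,0,2.5,0,1],[0,0,2.5,0,1],[0,0,1,0,1],[0,0,1,0,1],[0,0,1,0,1],[0,0,0.9,0,1],[0,0,0,0,1],[0,0,0,0,1]]
  ]
}}

```text
clock: 3.47
tool_pos: [0.5512, 0.0596, 0.1238]
ee_rot: [-0.559, 0.829, -0.0, -0.0]
force: [-5.5, 0.4, 8.7]
width: 0.002
```

Run:
```python
from h import *
s=sense();print(s["tool_pos"],s["force"],s["moment"])
c=read_camera("side");a=c["image"][:,:,::-1]
cv2.imwrite("pics/sz2.png",cv2.resize(a[120:220,180:310],None,fx=6,fy=6,interpolation=cv2.INTER_CUBIC))
```

```text
[0.55119512 0.05960831 0.12379563] [-5.48396363  0.39284688  8.69294747] [ 0.26913419  1.70945708 -0.01078363]
```

```bash
sleep 1
```

```text
(no output)
```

View pics/sz2.png

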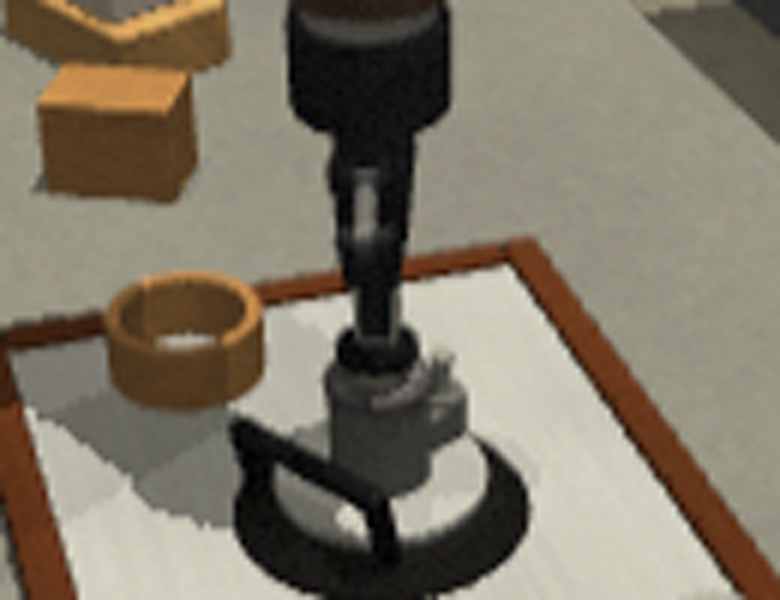

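The fingers are on the cap and it's nearly down (8.7 N, so not yet at the stop). I'll go a little deeper, then let it back up.

Call:
{"name": "drive_tool", "arguments": {
  "commands": [
    [[0,0,0.4,0,1],[0,0,0,0,1],[0,0,0,0,1]]
  ]
}}

```text
clock: 3.77
tool_pos: [0.5516, 0.0596, 0.1208]
ee_rot: [-0.559, 0.829, -0.0, 0.0]
force: [-5.4, 0.8, 9.5]
width: 0.0
```

Call:
{"name": "drive_tool", "arguments": {
  "commands": [
    [[0,0,-2,0,1],[0,0,-2,0,1],[0,0,0,0,1],[0,0,0,0,1]]
  ]
}}

```text
clock: 4.1
tool_pos: [0.5531, 0.0601, 0.1604]
ee_rot: [-0.559, 0.829, -0.001, 0.003]
force: [-0.4, -0.0, 0.3]
width: 0.002
```

Run:
```python
from h import *
s=sense();print(s["tool_pos"],s["force"])
c=read_camera("side");a=c["image"][:,:,::-1]
cv2.imwrite("pics/sz3.png",cv2.resize(a[120:220,180:310],None,fx=6,fy=6,interpolation=cv2.INTER_CUBIC))
```

```text
[0.55307025 0.06010593 0.16041779] [-0.41752326 -0.04226293  0.27291444]
```

```bash
sleep 1
```

```text
(no output)
```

View pics/sz3.png

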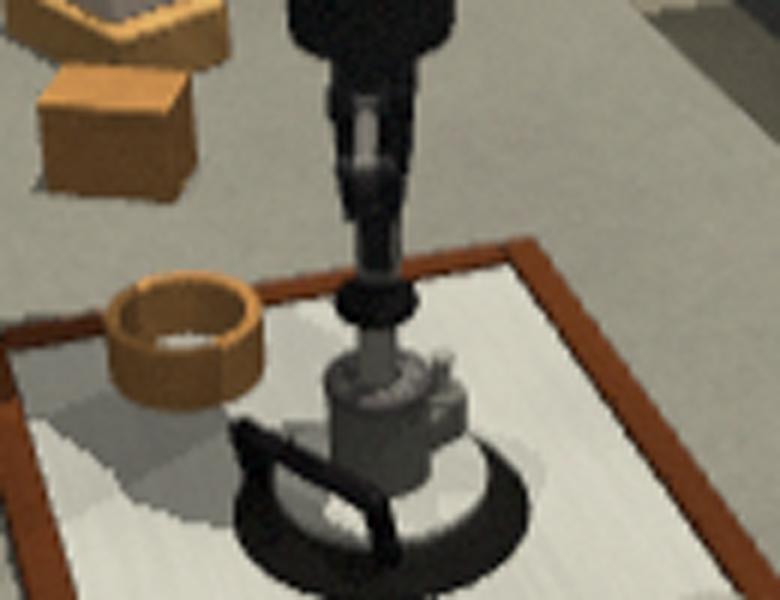

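Full stroke; the plunger has sprung back and the pin is slightly out (at zoom (441, 358)). I'll repeat the stroke.

Call:
{"name": "drive_tool", "arguments": {
  "commands": [
    [[0,0,2,0,1],[0,0,2.2,0,1],[0,0,0,0,1],[0,0,0,0,1],[0,0,0,0,1],[0,0,-2,0,1],[0,0,-2.2,0,1],[0,0,0,0,1],[0,0,0,0,1],[0,0,0,0,1],[0,0,2,0,1],[0,0,2.2,0,1],[0,0,0,0,1],[0,0,0,0,1],[0,0,0,0,1]]
  ]
}}

```text
clock: 5.4
tool_pos: [0.554, 0.0595, 0.1204]
ee_rot: [-0.56, 0.829, -0.002, 0.002]
force: [-4.3, 0.1, 21.9]
width: 0.002
```

Call:
{"name": "drive_tool", "arguments": {
  "commands": [
    [[0,0,-2,0,1],[0,0,-2.2,0,1],[0,0,0,0,1],[0,0,0,0,1],[0,0,0,0,1]]
  ]
}}

```text
clock: 5.82
tool_pos: [0.5504, 0.0591, 0.1565]
ee_rot: [-0.558, 0.83, 0.001, -0.002]
force: [0.0, -0.0, -0.3]
width: 0.001
```

Run:
```python
from h import *
s=sense();print(s["tool_pos"],s["force"])
c=read_camera("side");a=c["image"][:,:,::-1];np.save("side4.npy",c,allow_pickle=True)
cv2.imwrite("pics/sz4.png",cv2.resize(a[120:220,180:310],None,fx=6,fy=6,interpolation=cv2.INTER_CUBIC))
for h in(0,.01,.02,.03,.032):
    u,v=proj(c,np.array([.593,.082,.072+h]));print(h,(u-180)*6,(v-120)*6)
```

```text
[0.55042458 0.05906064 0.15646155] [ 5.68219274e-03 -6.95684698e-05 -3.07458024e-01]
0 439.7925549417734 384.61146325838985
0.01 439.648952637176 368.71227917209075
0.02 439.5038756833295 352.6507954634921
0.03 439.35730141936676 336.42453309655554
0.032 439.3278048627302 333.15928549857193
```

```bash
sleep 1
```

```text
(no output)
```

View pics/sz4.png

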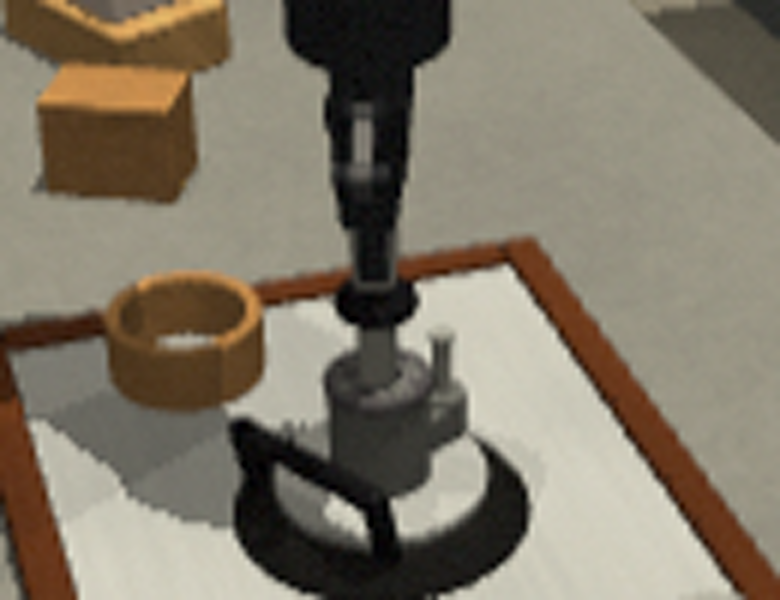

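The pin head is now at zoom (443, 334), which reads as about 30 mm. Extra strokes do no harm, so I'll do two more to make sure.

Call:
{"name": "drive_tool", "arguments": {
  "commands": [
    [[0,0,2,0,1],[0,0,2.0,0,1],[0,0,0,0,1],[0,0,0,0,1],[0,0,0,0,1],[0,0,-2,0,1],[0,0,-2.0,0,1],[0,0,0,0,1],[0,0,0,0,1],[0,0,0,0,1],[0,0,2,0,1],[0,0,2.0,0,1],[0,0,0,0,1],[0,0,0,0,1],[0,0,0,0,1]]
  ]
}}

```text
clock: 7.12
tool_pos: [0.5534, 0.0595, 0.1206]
ee_rot: [-0.559, 0.829, -0.001, 0.001]
force: [-1.9, 0.1, 14.3]
width: -0.002
```

Call:
{"name": "drive_tool", "arguments": {
  "commands": [
    [[0,0,-2,0,1],[0,0,-3,0,1],[0,0,-3,0,1],[0,0,-2,0,1],[0,0,0,0,1],[0,0,0,0,1],[0,0,0,0,1]]
  ]
}}

```text
clock: 7.7
tool_pos: [0.5504, 0.0591, 0.2161]
ee_rot: [-0.558, 0.83, 0.001, -0.002]
force: [-0.0, -0.3, -0.7]
width: 0.001
```

Run:
```python
from h import *
s=sense();print(s["clock"],s["tool_pos"],s["force"])
c=read_camera("side");a=c["image"][:,:,::-1]
cv2.imwrite("pics/sz5.png",cv2.resize(a[120:220,180:310],None,fx=6,fy=6,interpolation=cv2.INTER_CUBIC))
b=np.load("side4.npy",allow_pickle=True).item()["image"][:,:,::-1]
cv2.imwrite("pics/cmp.png",np.hstack([cv2.resize(x[165:195,235:265],None,fx=13,fy=13,interpolation=cv2.INTER_NEAREST) for x in(b,a)]))
```

```text
7.7 [0.55043987 0.05910513 0.21609805] [-0.01697938 -0.28591755 -0.6580697 ]
```

```bash
sleep 1
```

```text
(no output)
```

View pics/sz5.png

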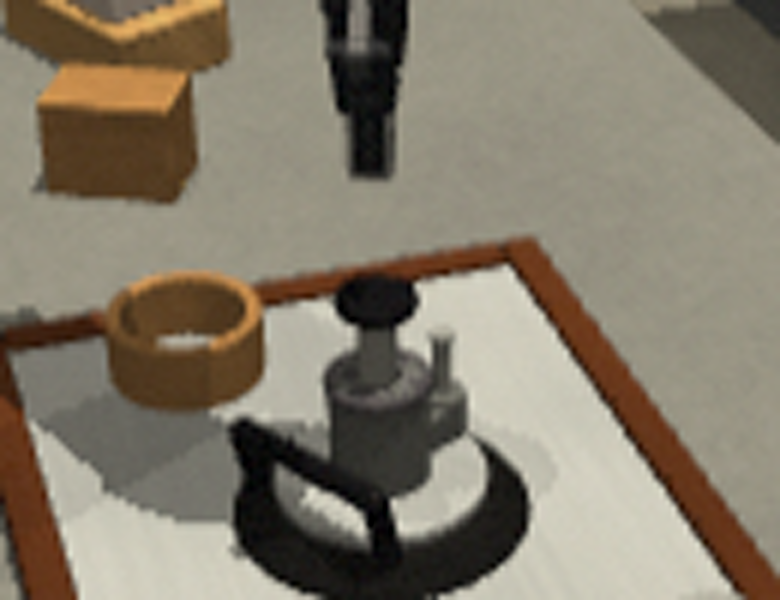

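View pics/cmp.png

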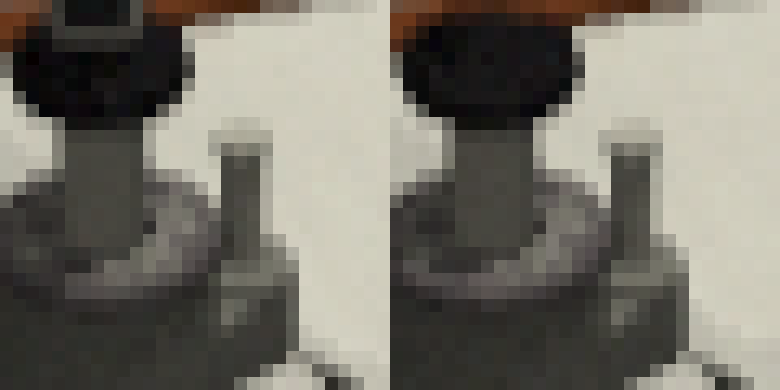

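The pin stayed at the same pixels through two further full strokes, so it's at its end stop. The plunger is up and the arm is clear.

```bash
python3 -c "
from cell import *
print(close_job())"
```

```text
the job is handed in; nothing more can be done
None
```

The suction lifter is primed, and I handed the job in at about 7.8 s of the 45 s allowed. It reported no verdict.

I pressed the plunger cap with the closed fingers for five strokes. At the three bottoms where I had a reading, the fingertips were at about 0.1205 m, which is the bottom stop, with at most 22 N on the wrist. Each time I let the plunger spring back fully.

- **Pin:** in the side view it rose from about 16 mm out after the first stroke to about 30–32 mm after the third. It didn't move during the last two strokes, so I take it to be fully out. That height is a pixel estimate, good to a couple of millimetres.
- **Plunger:** it is back at rest height, and the fingers are about 65 mm above the cap with no load on them.
- **Bystanders:** the tape roll and carton look unmoved in the last picture. I did not image the jar and screwdriver again at the end, but the arm never came near them at a height where it could touch them.
- **Disagreement:** the top and side cameras put the cap about 4 mm apart. The wrist view sided with the side camera, so I used that position.

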